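# Locate and clamp a bracket in the quick-action vise

### The arm

A 6-joint arm with a two-finger parallel gripper is mounted at the origin on the work surface. World frame = base frame: x ahead of the robot, y to its left, z up, the work surface at z = 0. Lengths are in m, angles in rad, forces in N, time in s.
With the tool pointing down it reaches from about 0.35 to 0.925 m from the base axis. Payload 6.4 kg.
Tool frame: the origin (TCP) lies on the centre line of the jaws, within the pads' length; the fingertips stand 14 mm ahead of it and the grasp point (between the pads) lies 5 mm behind it; z points along the fingers, x is the direction in which the jaws open and shut, and the axes are right-handed (so a half turn about z gives the same grasp; the last joint's range is limited). The gripper opens to 94 mm and grips with 3 to 60 N. Pads are 16 mm wide; open, the fingers measure 119 mm over their backs; the gripper's body (75 mm by 177 mm) begins 78 mm behind the grasp point.
Start: joints at [-1.343, 0.245, 1.558, -0, 1.339, -0.174], TCP at [0.254, -0.598, 0.219] pointing down, gripper open.
Joint ranges: [-3.13, 3.13], [-1.02, 2.26], [0.13, 2.54], [-0.95, 4.09], [0.21, 2.88], [-2.74, 2.74]. Speed limits (rad/s): [2.57, 2.57, 3.14, 3.14, 3.14, 3.14].

### API

Orientations are given as [roll, pitch, yaw] about the fixed x, y, z axes, in that order (R = Rz(yaw) Ry(pitch) Rx(roll)).
In Python, from cell import arm, optics, hand_in gives the robot as it stands. The module is installed in compiled form; this text tells all that it offers.
- The arm moves only by the shell command python3 -m crank 'ROWS'. ROWS is JSON, a list of rows, each an object of numbers: "gripper": the opening in per cent of the stroke, from 0 (shut) to 100 (fully open); "x", "y", "z": the shift along the tool's x, y, z in mm; "roll": the turn about the tool's z in degrees. In form: [{"gripper": .., "x": .., "y": .., "z": .., "roll": ..}, ...]. A call has 1 to 8 rows; each row shifts and turns the commanded pose from where the row before left it, along the tool's axes as they then stand; what a row does not reach is not made up. A row lasts 1/10 s, in which the tool goes at most 50 mm and 8.59 degrees, less where a joint would pass 70% of its speed; a pose out of reach is approached as far as the arm can. A call is refused whole if a number of a shift passes 50 or a number of a turn 8.59, either way. A call with a gripper value outside its range is refused whole. The fingers move at their own pace and stop on an object; the grip force is fixed at half the most. Time passes only in rows, so rows that do not move let the fingers close. It gives the time, the measured TCP pose, the force and the opening at its end, in the units of the state.
- arm.sense(): the state, without advancing time (a new reading comes with each control period).
- optics.capture(name): name is "side" or "top" or "wrist"; returns a dict with "image" (480x640x3 uint8, red, green, blue), "K" (3x3 intrinsics, pixels), "k1" (the pictures are not rectified: a ray, as slopes to the right and down, at radius r is drawn at 1 + k1 r^2 times it, then the intrinsics apply), "extrinsics" (4x4, takes a point from world to camera coordinates). Camera axes: x right, y down, z forward; pixel columns grow to the right and rows downward; lengths in m; the calibration is good to about 2 mm. A picture is of the moment at which its call begins. There is no depth.
- hand_in(): hands the job in, once; it reports no verdict.
The state is a dict: "time": time; "qpos": joint angles; "joint_velocities": joint speeds; "joint_torque": joint torques, N m; "eef_pos": TCP position; "orientation": TCP orientation; "ft_force": force on the tool from outside, world axes, zero at the start; "ft_torque": the same for the moment, N m; "width": opening from 0.0 (shut) to 1.0 (fully open).
Only numpy, scipy, OpenCV 4.12 (cv2) and the standard library are available. Lean on these libraries where they do the work, as an engineer would, in place of code of your own. Each camera call takes 0.05 s, during which the arm holds its last target. There are 200 camera calls.

### The job

Get the aluminium bracket in the vise ready for drilling: with the vise still open, push the bracket along between the jaws until its end rests against the brass work stop, then push the red-ball lever round until it goes firmly tight and the bracket is held fast in the vise. Only push: the bracket must stay down on its parallels, not be lifted or tipped, and everything lying around the vise stays where it is.

Things in the scene. Friction and masses are not known exactly. Their poses are not given: they have to be found in the camera images.
- vise: dark grey quick-action drill-press vise fixed to the bench, base 100 x 255 (sizes in mm). Origin at bench level; x along the jaws towards the work stop, y from the lever end towards the fixed jaw (closing direction), z up. Jaws 100 wide (x -50 to 50), tops at z 78; fixed jaw face at y 60, moving one at y 20 when open. Two steel parallels between them carry the bracket, tops at z 36
- vise_jaw: moving jaw, grey casting with a steel face plate; same frame as the vise when open. It cannot be pushed by itself: turning the lever slides it towards +y by 4.1 mm per rad, which closes the 6 mm of play around the bracket and then squeezes it
- vise_lever (a joint): turn of the clamping lever (rad) about its upright pivot, counter-clockwise from above: 0 open (points 100 degrees clockwise of the vise's +x, out of the vise's end), starts at 0 to 0.25, goes tight on the bracket at about 1.45 (17 degrees clockwise of +x). Stiff: about 4 N at the ball turns it; once tight, a firm 7 to 10 N push near the ball clamps well. It stays where it is left
- lever_pivot (a point): point on the lever's upright pivot axis, at the top of its round hub (36 across), 78 above the bench, at x 0, y -70 in the vise
- lever_ball (a point): centre of the red ball (34 across) on the end of the clamping lever, 124 from the pivot axis, 81 above the bench. The lever is a round steel bar, 12 thick, sloping up from the hub (69 above the bench) to the ball, with only the vise's foot below it from 45 out from the pivot
- bracket: loose aluminium clevis bracket (0.3 kg) that slides easily between the vise jaws: base 88 x 34 x 26, at either end an upright lug 16 thick, 34 wide, round-topped; 65 tall over all. Origin at the centre of its underside, x along its length towards the work stop, z up. It starts 22 to 42 short of the stop, about 3 of play (less as the lever turns) to each jaw; its lugs stand 23 above the jaws
- bracket_end (a point): middle of the outer face of the bracket's lug farther from the work stop: 44 from the bracket's origin along its -x, 48 above its underside. The face to push on
- stop_tip (a point): contact face of the work stop: brass button 16 across, facing the vise's -x, on a dark steel arm bolted to the end of the fixed jaw; at x 54, y 42, z 80 in the vise. With the bracket against it, the bracket's origin is at x 10 in the vise
- spare_bracket: a second, identical aluminium clevis bracket standing on the bench, 88 x 34 x 65; origin at the centre of its underside
- bottle: small red plastic thread-locker bottle with a pointed nozzle, 40 across and 105 tall, standing on the bench; origin at the centre of its underside
- tap_wrench: T-handled tap wrench lying on the bench, about 125 x 97; origin near its middle, x along its shank
- spanner: steel spanner lying on the bench, 170 long; x along it
- hammer: brass-headed hammer lying on the bench, 240 long; x along its handle
- chuck_key: dark T-shaped drill chuck key lying on the bench, about 86 x 70; x along its shank
- caliper: steel caliper with a black slide lying on the bench, 230 long; x along its beam
Things that resemble listed ones, but are neither listed nor needed, are in the scene too. What is shaped like the bracket but purple is not meant.

How it is judged:
On the way, in this order (a step that is already met when the one before it is completed fails the run):
1. the bracket rests against the work stop while the vise is still open (x of bracket in the frame of vise above 0.0075 m and value of joint vise_lever below 0.5 rad), for 0.2 s.
2. the lever is round and the bracket is held fast in the vise (value of joint vise_lever above 1.3 rad and contact force between vise_jaw and bracket above 30 N), for 0.2 s.
At the end, for the whole second after the job is handed in: The bracket's end is within 2.5 mm of the work stop, the lever is round (above 1.3 rad), the moving jaw presses on the bracket with more than 30 N, and the bracket sits square and flat on its parallels (within 2 mm and 0.04 rad), at rest (all of step 2 and x of bracket in the frame of vise between 0.0075 and 0.013 m and z of bracket in the frame of vise between 0.034 and 0.038 m and angle between bracket's own z axis and vertical below 0.04 rad and angle between the x axis of bracket and the x axis of vise, either way round below 0.04 rad and linear speed of bracket below 0.01 m/s); the robot touches nothing.
It fails at once if the bracket is lifted or tipped (z of bracket in the frame of vise above 0.043 m or angle between bracket's own z axis and vertical above 0.2 rad).
It fails at once if something lying around the vise is moved more than 15 mm (distance of any of spare_bracket, bottle, tap_wrench, spanner, hammer, chuck_key, caliper from where it was at the start of the episode above 0.015 m).
It also fails if it takes over 51 s, if anything falls off the work surface, if the arm or the gripper's body presses on something with over 40 N, if the wrist force passes 120 N, or if a joint passes its speed limit or range.

## Working session

There is one attempt and no reset: what is moved stays moved. The work goes in short steps, Python scripts to look and compute and a shell command to move; the robot and the scene stay as the last step left them, time stands still between calls to the robot, and variables do not carry over. Pictures are saved under pics/ and viewed, about 8 in all and at most 12, crops included, and the job is handed in when it is done.

```bash
mkdir -p pics; cat > h.py <<'E'
import numpy as np, cv2
from cell import arm, optics, hand_in
def snap(n,f):
    c=optics.capture(n); cv2.imwrite(f'pics/{f}.png',c['image'][:,:,::-1]); np.savez(f'pics/{f}.npz',**{k:np.array(v) for k,v in c.items()}); return c
def ray(f,u,v):
    c=np.load(f'pics/{f}.npz'); k=float(c['k1']); K=c['K']
    p=cv2.undistortPoints(np.array([[[u,v]]],float),K,np.array([k,0,0,0,0.]))[0,0]
    E=c['extrinsics']; R=E[:3,:3]; o=-R.T@E[:3,3]; return o,R.T@np.r_[p,1]
def atz(f,u,v,z):
    o,d=ray(f,u,v); return (o+d*(z-o[2])/d[2])
def proj(f,P):
    c=np.load(f'pics/{f}.npz'); E=c['extrinsics']; 
    return cv2.projectPoints(np.array(P,float).reshape(-1,1,3),cv2.Rodrigues(E[:3,:3])[0],E[:3,3],c['K'],np.array([float(c['k1']),0,0,0,0]))[0][:,0]
E
python3 - <<'E'
from h import *
snap('top','t0'); snap('side','s0'); s=arm.sense(); print(s['time'],s['eef_pos'],s['orientation'],s['width'],s['ft_force'])
for f in('t0','s0'):
  c=np.load(f'pics/{f}.npz');print(ray(f,320,240),c['K'][0,0],c['k1'])
E
```

```text
0.1 [ 0.25406015 -0.59772789  0.21848117] [-3.14134195e+00  1.71767576e-03 -1.16904683e+00] 0.9998795660201033 [ 0.62902583 -0.77944412  0.2450552 ]
(array([0.40844415, 0.02959617, 1.14063911]), array([ 0.13263972, -0.00322484, -0.991164  ])) 520.6208847905696 -0.13801868909510626
(array([0.09791709, 0.66411874, 0.62159233]), array([ 0.47074508, -0.67745502, -0.56540856])) 453.28761816034137 -0.01384941244637391
```

View pics/t0.png

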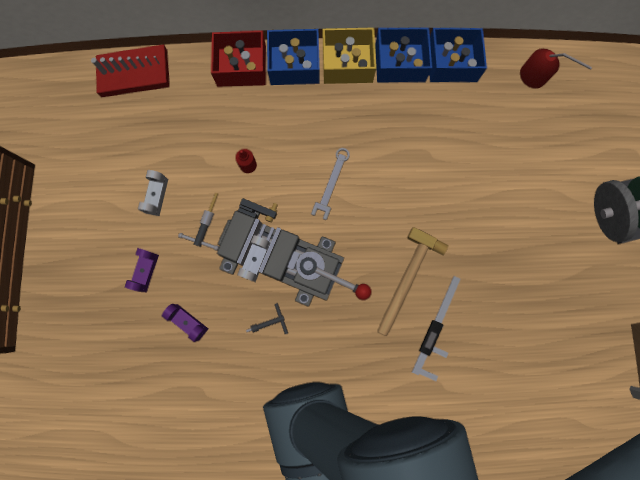

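View pics/s0.png

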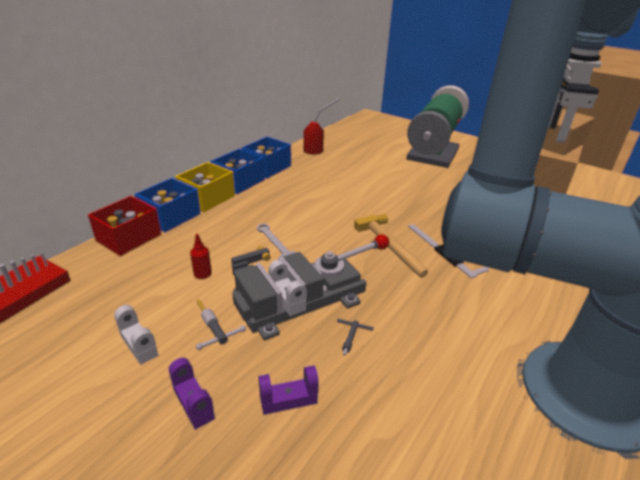

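Top view: the bracket to push is silver, between the jaws at about (255,258). Lookalikes: the silver spare bracket on the bench (153,193), and purple ones at (142,270) and (185,322). The lever pivot is at (308,266), its ball at (363,292), and the brass stop near (272,210). A red bottle at (245,160) and a red can at (540,68) could be mistaken for the ball. I choose the silver one in the vise and check it in a crop.

```bash
python3 - <<'E'
from h import *
im=cv2.imread('pics/t0.png')[185:325,200:390]; cv2.imwrite('pics/t0c.png',cv2.resize(im,None,fx=4,fy=4,interpolation=cv2.INTER_CUBIC))
E
```

```text
(no output)
```

View pics/t0c.png

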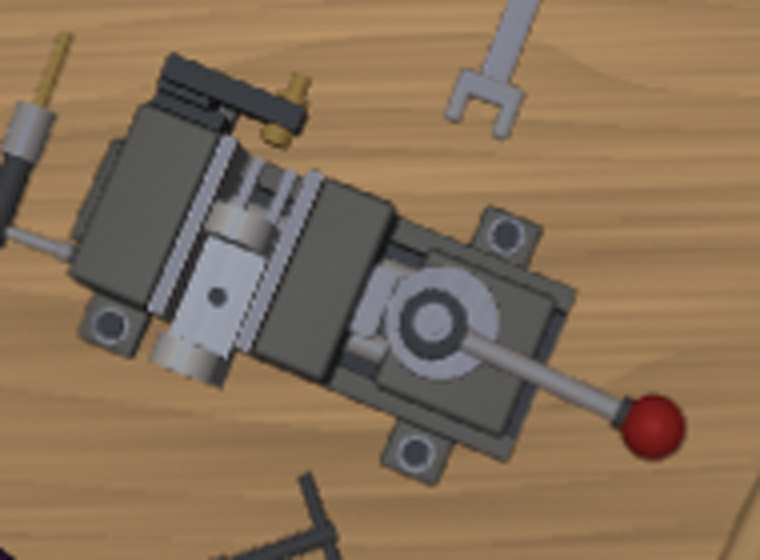

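The crop confirms it: a silver bracket between the steel jaw plates, its lugs at crop (242,225) and (190,360). The brass button's face is at (275,143), the pivot at (434,322) and the ball at (653,428). Next I fit the vise pose.

```bash
cat > fit.py <<'E'
from h import *
from scipy.optimize import least_squares
px=np.array([(237,143),(162,316),(310,172),(240,348),(434,322),(278,143)])/4+[200,185]
m=np.array([(50,60,78),(-50,60,78),(50,20,78),(-50,20,78),(0,-70,78),(54,42,80)])/1000
def W(p,m): 
    c,s=np.cos(p[2]),np.sin(p[2]); return np.c_[p[0]+c*m[:,0]-s*m[:,1],p[1]+s*m[:,0]+c*m[:,1],m[:,2]]
r=least_squares(lambda p:(proj('t0',W(p,m))-px).ravel(),[.5,.13,-.4]); print('vise',r.x,'\n',r.fun.reshape(-1,2).round(2))
p=r.x; np.save('vise.npy',p)
def V(w): 
    c,s=np.cos(p[2]),np.sin(p[2]); d=np.array(w[:2])-p[:2]; return np.array([c*d[0]+s*d[1],-s*d[0]+c*d[1]])*1000
f=lambda cx,cy,z:atz('t0',200+cx/4,185+cy/4,z)
b=f(653,428,.081); print('ball',b,V(b)); d=V(b)-[0,-70]; print('lever',np.degrees(np.arctan2(d[1],d[0]))+100,np.hypot(*d))
for n,c in dict(nearend=(186,383,.086),hole=(217,296,.062),farlugtop=(242,225,.099),nearlugtop=(190,360,.099)).items(): print(n,V(f(*c)))
for n,(u,v) in dict(chuck1=(250,329),chuck2=(286,333),chuck3=(278,305),ham=(383,333),hamh=(427,240),sp=(320,215),tap=(180,237),bottle=(247,165)).items(): w=atz('t0',u,v,.01); print(n,w[:2].round(3),V(w).round())
q=W(p,np.array([[-.05,.04,.08],[-.1,.04,.08],[0,-.07,.07]])); print(q)
E
python3 fit.py; python3 - <<'E'
from h import *
s=arm.sense();E=np.load('pics/t0.npz');print(s['qpos'])
E
```

```text
vise [ 0.52582342  0.11443405 -0.40915813] 
 [[ 0.7  -0.68]
 [ 0.62  0.64]
 [ 0.21 -0.82]
 [-1.   -0.05]
 [ 0.41  0.31]
 [-0.93  0.59]]
ball [ 0.44146231 -0.05888768  0.081     ] [  -8.44380097 -192.57705454]
lever 6.059367773179474 122.86753873529729
nearend [-76.26242875  35.60983259]
hole [-28.44380596  41.86508462]
farlugtop [ 7.95164088 38.41717542]
nearlugtop [-64.84201513  36.25490946]
chuck1 [0.37  0.182] [-170.   -0.]
chuck2 [0.36  0.104] [-148.  -75.]
chuck3 [0.42 0.12] [-99. -37.]
ham [ 0.354 -0.104] [ -70. -269.]
hamh [ 0.554 -0.21 ] [ 155. -286.]
sp [0.615 0.024] [118. -47.]
tap [0.574 0.336] [-43. 222.]
bottle [0.734 0.186] [163. 148.]
[[0.4958641  0.17102415 0.08      ]
 [0.4499913  0.190916   0.08      ]
 [0.49797483 0.05021213 0.07      ]]
[-1.34311781e+00  2.45726366e-01  1.55886572e+00 -5.19660606e-05
  1.33873571e+00 -1.74058777e-01]
```

```bash
python3 -m crank '[{"gripper":0,"x":-27,"y":-20},{"gripper":0,"x":-27,"y":-20},{"gripper":0,"x":-27,"y":-20},{"gripper":0,"x":-27,"y":-20},{"gripper":0,"x":-27,"y":-20},{"gripper":0,"x":-27,"y":-20},{"gripper":0,"x":-27,"y":-20},{"gripper":0,"x":-27,"y":-20}]'
python3 -m crank '[{"gripper":0,"x":-27,"y":-20},{"gripper":0,"x":-27,"y":-20},{"gripper":0,"x":-27,"y":-20},{"gripper":0,"x":-27,"y":-20},{"gripper":0,"x":-27,"y":-20},{"gripper":0,"x":-27,"y":-20},{"gripper":0,"x":-27,"y":-20},{"gripper":0,"x":-27,"y":-20}]'
python3 -m crank '[{"gripper":0,"x":-27,"y":-20},{"gripper":0,"x":-27,"y":-20},{"gripper":0,"x":-27,"y":-20},{"gripper":0,"x":-27,"y":-20},{"gripper":0,"x":-27,"y":-20},{"gripper":0,"x":-27,"y":-20},{"gripper":0,"x":-27,"y":-20},{"gripper":0,"x":-27,"y":-20}]'
python3 -m crank '[{"gripper":0,"roll":7.7},{"gripper":0,"roll":7.7},{"gripper":0,"roll":7.7},{"gripper":0,"roll":7.7},{"gripper":0,"roll":7.7},{"gripper":0,"roll":7.7},{"gripper":0},{"gripper":0}]'
cat > where.py <<'E'
from h import *
p=np.load('vise.npy'); s=arm.sense(); e=np.array(s['eef_pos']); c,t=np.cos(p[2]),np.sin(p[2]); d=e[:2]-p[:2]
R=np.array([[c,t],[-t,c]]); 
print('t',s['time'],'V',(R@d*1000).round(1),'z',(e[2]*1000).round(1),'yawV',np.degrees(s['orientation'][2]-p[2]).round(1),'F_V',(R@np.array(s['ft_force'][:2])).round(1),round(s['ft_force'][2],1),'w',round(s['width'],3),'q6',round(s['qpos'][5],2))
E
python3 where.py
```

```text
t 0.1 V [  34.  -761.5] z 218.5 yawV -43.5 F_V [ 0.9 -0.5] 0.2 w 1.0 q6 -0.17schema error: expected keys gripper, x, y, z, roll
schema error: expected keys gripper, x, y, z, roll
schema error: expected keys gripper, x, y, z, roll
schema error: expected keys gripper, x, y, z, roll
```

All five keys are required in every row.

```bash
python3 -m crank '[{"gripper":0,"x":-27,"y":-20,"z":0,"roll":0},{"gripper":0,"x":-27,"y":-20,"z":0,"roll":0},{"gripper":0,"x":-27,"y":-20,"z":0,"roll":0},{"gripper":0,"x":-27,"y":-20,"z":0,"roll":0},{"gripper":0,"x":-27,"y":-20,"z":0,"roll":0},{"gripper":0,"x":-27,"y":-20,"z":0,"roll":0},{"gripper":0,"x":-27,"y":-20,"z":0,"roll":0},{"gripper":0,"x":-27,"y":-20,"z":0,"roll":0}]' &&
python3 -m crank '[{"gripper":0,"x":-27,"y":-20,"z":0,"roll":0},{"gripper":0,"x":-27,"y":-20,"z":0,"roll":0},{"gripper":0,"x":-27,"y":-20,"z":0,"roll":0},{"gripper":0,"x":-27,"y":-20,"z":0,"roll":0},{"gripper":0,"x":-27,"y":-20,"z":0,"roll":0},{"gripper":0,"x":-27,"y":-20,"z":0,"roll":0},{"gripper":0,"x":-27,"y":-20,"z":0,"roll":0},{"gripper":0,"x":-27,"y":-20,"z":0,"roll":0}]' &&
python3 -m crank '[{"gripper":0,"x":-27,"y":-20,"z":0,"roll":0},{"gripper":0,"x":-27,"y":-20,"z":0,"roll":0},{"gripper":0,"x":-27,"y":-20,"z":0,"roll":0},{"gripper":0,"x":-27,"y":-20,"z":0,"roll":0},{"gripper":0,"x":-27,"y":-20,"z":0,"roll":0},{"gripper":0,"x":-27,"y":-20,"z":0,"roll":0},{"gripper":0,"x":-27,"y":-20,"z":0,"roll":0},{"gripper":0,"x":-27,"y":-20,"z":0,"roll":0}]' &&
python3 -m crank '[{"gripper":0,"x":0,"y":0,"z":0,"roll":7.7},{"gripper":0,"x":0,"y":0,"z":0,"roll":7.7},{"gripper":0,"x":0,"y":0,"z":0,"roll":7.7},{"gripper":0,"x":0,"y":0,"z":0,"roll":7.7},{"gripper":0,"x":0,"y":0,"z":0,"roll":7.7},{"gripper":0,"x":0,"y":0,"z":0,"roll":7.7},{"gripper":0,"x":0,"y":0,"z":0,"roll":0},{"gripper":0,"x":0,"y":0,"z":0,"roll":0}]'
python3 where.py
```

```text
time: 0.9
eef_pos: [0.317, -0.3353, 0.219]
orientation: [-3.142, 0.001, -1.169]
ft_force: [0.8, 0.3, -0.0]
width: 0.356
time: 1.7
eef_pos: [0.3796, -0.0741, 0.2192]
orientation: [3.142, 0.0, -1.169]
ft_force: [0.8, 0.3, -0.5]
width: 0.004
time: 2.5
eef_pos: [0.4424, 0.1873, 0.2191]
orientation: [3.141, 0.0, -1.169]
ft_force: [-0.2, 0.1, 0.1]
width: 0.007
time: 3.3
eef_pos: [0.4424, 0.1858, 0.2192]
orientation: [3.141, -0.0, -1.973]
ft_force: [-0.7, -0.1, -0.0]
width: 0.003
t 3.3 V [-105.    32.3] z 219.2 yawV -89.6 F_V [-0.6 -0.4] -0.0 w 0.003 q6 2.13
```

```bash
python3 -m crank '[{"gripper":0,"x":-6,"y":0,"z":30,"roll":0},{"gripper":0,"x":0,"y":0,"z":30,"roll":0},{"gripper":0,"x":0,"y":0,"z":30,"roll":0},{"gripper":0,"x":0,"y":0,"z":20,"roll":0},{"gripper":0,"x":0,"y":0,"z":13,"roll":0},{"gripper":0,"x":0,"y":0,"z":0,"roll":0}]'; python3 where.py; python3 - <<'E'
from h import *
snap('top','t1');snap('side','s1')
a=cv2.resize(cv2.imread('pics/t1.png')[185:325,190:340],(429,400),interpolation=2)
b=cv2.resize(cv2.imread('pics/s1.png')[200:360,210:380],(371,400)[:2],interpolation=2)
b=cv2.resize(b,(425,400)); b=b[:, :371] if 0 else b
cv2.imwrite('pics/c1.png',np.hstack([a[:,:400],b[:,:400]]))
E
```

```text
time: 3.9
eef_pos: [0.4436, 0.1911, 0.0948]
orientation: [3.138, -0.002, -1.974]
ft_force: [0.3, 0.5, 0.8]
width: 0.006
t 3.9 V [-105.9   37.7] z 94.8 yawV -89.7 F_V [0.1 0.5] 0.8 w 0.006 q6 2.15
```

View pics/c1.png

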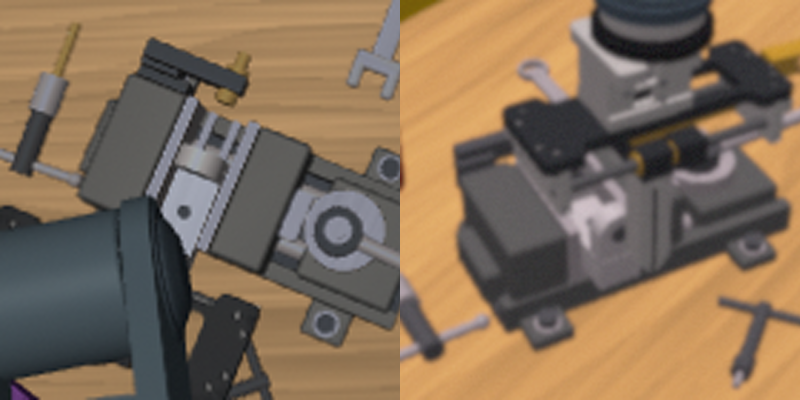

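Top crop: arm on the bracket's near side, bracket still in place. Side crop: the gripper's finger is seen in front of the jaws, next to the near lug. I check with projections, then push the first part.

```bash
python3 - <<'E'
from h import *
p=np.load('vise.npy'); s=arm.sense(); e=np.array(s['eef_pos'])
c,t=np.cos(p[2]),np.sin(p[2])
w=lambda x,y,z:[p[0]+(c*x-t*y)/1e3,p[1]+(t*x+c*y)/1e3,z/1e3]
P=[e-[0,0,.014],w(-72,40,84),w(-50,60,78),w(-50,20,78)]
print([((q-[210,200])*2.5+[400,0]).round() for q in proj('s1',P)])
E
python3 -m crank '[{"gripper":0,"x":0,"y":-6,"z":0,"roll":0},{"gripper":0,"x":0,"y":-6,"z":0,"roll":0},{"gripper":0,"x":0,"y":-6,"z":0,"roll":0},{"gripper":0,"x":0,"y":-4,"z":0,"roll":0},{"gripper":0,"x":0,"y":-4,"z":0,"roll":0},{"gripper":0,"x":0,"y":0,"z":0,"roll":0}]'; python3 where.py
```

```text
[array([646., 261.]), array([623., 233.]), array([584., 230.]), array([632., 214.])]
time: 4.6
eef_pos: [0.4693, 0.1809, 0.0965]
orientation: [-3.141, 0.0, -1.976]
ft_force: [0.4, 0.2, -0.3]
width: 0.005
t 4.6 V [-78.3  38.5] z 96.5 yawV -89.8 F_V [0.3 0.4] -0.3 w 0.005 q6 2.12
```

```bash
python3 -m crank '[{"gripper":0,"x":0,"y":-4,"z":0,"roll":0},{"gripper":0,"x":0,"y":-4,"z":0,"roll":0},{"gripper":0,"x":0,"y":-4,"z":0,"roll":0},{"gripper":0,"x":0,"y":-4,"z":0,"roll":0},{"gripper":0,"x":0,"y":-4,"z":0,"roll":0},{"gripper":0,"x":0,"y":-4,"z":0,"roll":0},{"gripper":0,"x":0,"y":-4,"z":0,"roll":0}]'; python3 where.py
python3 -m crank '[{"gripper":0,"x":0,"y":-2,"z":0,"roll":0},{"gripper":0,"x":0,"y":-1,"z":0,"roll":0},{"gripper":0,"x":0,"y":0,"z":0,"roll":0}]'; python3 where.py; python3 - <<'E'
from h import *
snap('top','t2');snap('side','s2')
a=cv2.resize(cv2.imread('pics/t2.png')[185:325,190:330],(400,400),interpolation=2)
b=cv2.resize(cv2.imread('pics/s2.png')[210:350,220:360],(400,400),interpolation=2)
cv2.imwrite('pics/c2.png',np.hstack([a,b]))
E
```

```text
time: 5.3
eef_pos: [0.4948, 0.1699, 0.0964]
orientation: [3.141, -0.0, -1.975]
ft_force: [-0.5, 0.4, -0.3]
width: 0.006
t 5.3 V [-50.5  38.6] z 96.4 yawV -89.7 F_V [-0.6  0.1] -0.3 w 0.006 q6 2.09
time: 5.6
eef_pos: [0.4976, 0.1689, 0.0966]
orientation: [-3.141, 0.0, -1.975]
ft_force: [-0.2, 0.6, -0.6]
width: 0.007
t 5.6 V [-47.5  38.7] z 96.6 yawV -89.7 F_V [-0.4  0.5] -0.6 w 0.007 q6 2.09
```

View pics/c2.png

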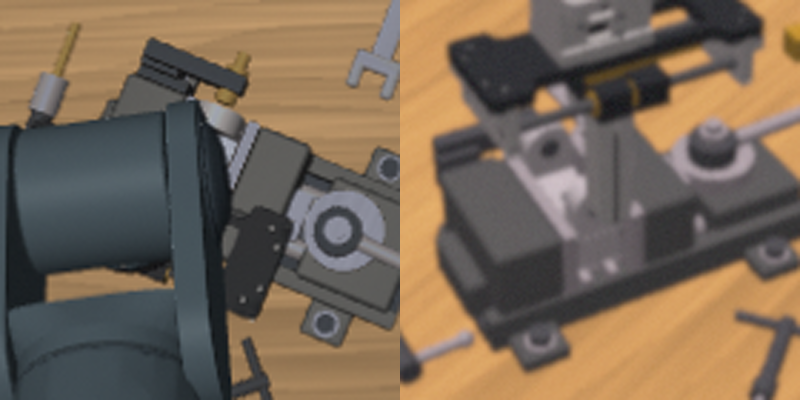

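The far lug (crop 225,120) is now close to the brass button (225,95). I creep on until force rises.

```bash
for i in 1 2 3; do python3 -m crank '[{"gripper":0,"x":0,"y":-1,"z":0,"roll":0},{"gripper":0,"x":0,"y":-1,"z":0,"roll":0},{"gripper":0,"x":0,"y":0,"z":0,"roll":0}]' >/dev/null; python3 where.py; done
```

```text
t 6.0 V [-45.8  38.7] z 96.5 yawV -89.7 F_V [-0.7  0.6] 0.7 w 0.005 q6 2.08
t 6.3 V [-43.7  38.7] z 96.4 yawV -89.7 F_V [-1.   0.5] -0.6 w 0.007 q6 2.08
t 6.6 V [-42.3  38.7] z 96.4 yawV -89.7 F_V [-4.6  0. ] 2.5 w 0.01 q6 2.08
```

Contact: −4.6 N at tool x −42.3, against −42 expected. I back off, rise and move over to the lever.

```bash
python3 -m crank '[{"gripper":0,"x":0,"y":5,"z":0,"roll":0},{"gripper":0,"x":0,"y":15,"z":0,"roll":0},{"gripper":0,"x":0,"y":0,"z":-27,"roll":0},{"gripper":0,"x":0,"y":0,"z":-27,"roll":0},{"gripper":0,"x":30,"y":-3,"z":0,"roll":0},{"gripper":0,"x":40,"y":-3,"z":0,"roll":0},{"gripper":0,"x":40,"y":-3,"z":0,"roll":0},{"gripper":0,"x":40,"y":-5,"z":0,"roll":0}]'; python3 -m crank '[{"gripper":0,"x":40,"y":-5,"z":0,"roll":0},{"gripper":0,"x":18,"y":-5,"z":0,"roll":0},{"gripper":0,"x":0,"y":0,"z":0,"roll":0}]'; python3 where.py; python3 - <<'E'
from h import *
snap('top','t3');snap('side','s3')
a=cv2.resize(cv2.imread('pics/t3.png')[190:320,220:390],(523,400),interpolation=2)
b=cv2.resize(cv2.imread('pics/s3.png')[210:310,225:300],(277,400)[:2],interpolation=2)
cv2.imwrite('pics/c3.png',np.hstack([a,cv2.resize(b,(275,400))]))
E
```

```text
time: 7.4
eef_pos: [0.437, 0.0304, 0.1503]
orientation: [-3.141, -0.0, -1.974]
ft_force: [1.0, -0.3, -0.0]
width: 0.003
time: 7.7
eef_pos: [0.424, -0.0275, 0.1505]
orientation: [-3.14, -0.0, -1.979]
ft_force: [-0.3, 0.1, 0.3]
width: 0.002
t 7.7 V [ -36.9 -170.7] z 150.5 yawV -89.9 F_V [-0.3 -0. ] 0.3 w 0.002 q6 1.65
```

View pics/c3.png

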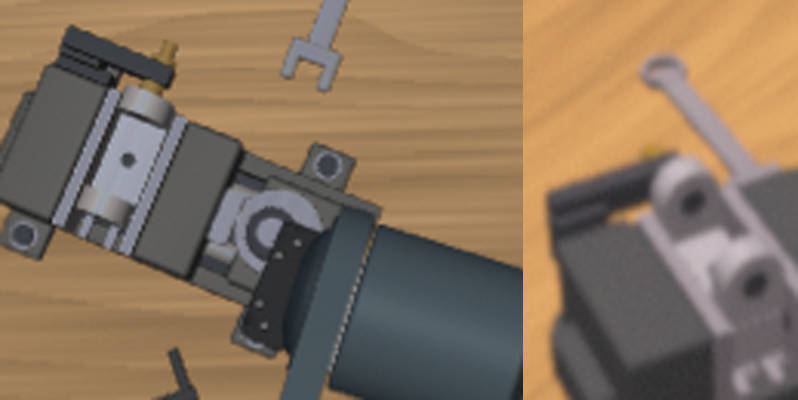

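The bracket's far lug touches the brass button (147,95) and it sits square. Now down beside the lever and round.

```bash
python3 - <<'E'
from h import *
p=np.load('vise.npy');w=atz('t3',220+127/3.077,190+160/3.077,.062);c,s=np.cos(p[2]),np.sin(p[2]);d=w[:2]-p[:2];print('hole V',c*d[0]+s*d[1],-s*d[0]+c*d[1])
E
python3 -m crank '[{"gripper":0,"x":0,"y":0,"z":30,"roll":0},{"gripper":0,"x":0,"y":0,"z":30,"roll":0},{"gripper":0,"x":0,"y":0,"z":10,"roll":0},{"gripper":0,"x":0,"y":-6,"z":0,"roll":0},{"gripper":0,"x":0,"y":-6,"z":0,"roll":0},{"gripper":0,"x":0,"y":-6,"z":0,"roll":0},{"gripper":0,"x":0,"y":-5,"z":0,"roll":0}]'; python3 where.py
python3 -m crank '[{"gripper":0,"x":0.7,"y":-7,"z":0,"roll":-4},{"gripper":0,"x":0.7,"y":-7,"z":0,"roll":-4},{"gripper":0,"x":0.7,"y":-7,"z":0,"roll":-4},{"gripper":0,"x":0.7,"y":-7,"z":0,"roll":-4}]'; python3 where.py
```

```text
hole V 0.010011919054088235 0.04208421874014165
time: 8.5
eef_pos: [0.4462, -0.0351, 0.0809]
orientation: [3.141, 0.0, -1.975]
ft_force: [-4.3, 3.1, -0.6]
width: 0.002
t 8.5 V [ -13.6 -168.9] z 80.9 yawV -89.7 F_V [-5.2  1.2] -0.6 w 0.002 q6 1.64
time: 8.9
eef_pos: [0.4718, -0.0461, 0.0808]
orientation: [3.141, 0.001, -1.694]
ft_force: [-5.2, 4.0, -0.6]
width: 0.004
t 8.9 V [  14.4 -168.8] z 80.8 yawV -73.6 F_V [-6.3  1.6] -0.6 w 0.004 q6 1.36
```

Bracket at x = 10.0 mm, and the lever is turning at about 6 N. On we go.

```bash
python3 -m crank '[{"gripper":0,"x":0.7,"y":-7,"z":0,"roll":-4},{"gripper":0,"x":0.7,"y":-7,"z":0,"roll":-4},{"gripper":0,"x":0.7,"y":-7,"z":0,"roll":-4},{"gripper":0,"x":0.7,"y":-7,"z":0,"roll":-4},{"gripper":0,"x":0.7,"y":-7,"z":0,"roll":-4},{"gripper":0,"x":0.7,"y":-7,"z":0,"roll":-4}]' >/dev/null; python3 where.py
python3 -m crank '[{"gripper":0,"x":0.7,"y":-7,"z":0,"roll":-4},{"gripper":0,"x":0.7,"y":-7,"z":0,"roll":-4},{"gripper":0,"x":0.7,"y":-7,"z":0,"roll":-4},{"gripper":0,"x":0.7,"y":-7,"z":0,"roll":-4},{"gripper":0,"x":0.7,"y":-7,"z":0,"roll":-4},{"gripper":0,"x":0.3,"y":-3.5,"z":0,"roll":-2}]'>/dev/null; python3 where.py
```

```text
t 9.5 V [  53.7 -154.5] z 80.8 yawV -49.6 F_V [-5.3 -0.8] 0.4 w 0.006 q6 0.96
t 10.1 V [  82.  -128.1] z 80.9 yawV -27.6 F_V [-3.6 -2.4] -0.2 w 0.003 q6 0.62
```

```bash
R='x'; python3 -m crank '[{"gripper":0,"x":0.3,"y":-3.5,"z":0,"roll":-2},{"gripper":0,"x":0.3,"y":-3.5,"z":0,"roll":-2},{"gripper":0,"x":0.3,"y":-3.5,"z":0,"roll":-2},{"gripper":0,"x":0,"y":0,"z":0,"roll":0}]' >/dev/null; python3 where.py
python3 -m crank '[{"gripper":0,"x":0.2,"y":-1.7,"z":0,"roll":-1},{"gripper":0,"x":0.2,"y":-1.7,"z":0,"roll":-1},{"gripper":0,"x":0,"y":0,"z":0,"roll":0}]' >/dev/null; python3 where.py
python3 -m crank '[{"gripper":0,"x":0.2,"y":-1.7,"z":0,"roll":-1},{"gripper":0,"x":0,"y":0,"z":0,"roll":0}]' >/dev/null; python3 where.py
```

```text
t 10.5 V [  87.4 -118.3] z 80.9 yawV -21.7 F_V [-0.8 -1.8] -0.7 w 0.007 q6 0.53
t 10.8 V [  88.5 -115.3] z 80.7 yawV -19.7 F_V [-0.9 -2.9] 0.6 w 0.0 q6 0.5
t 11.0 V [  88.9 -114. ] z 80.5 yawV -18.7 F_V [-2.3 -2.9] 1.5 w 0.004 q6 0.49
```

```bash
python3 -m crank '[{"gripper":0,"x":0.2,"y":-1.7,"z":0,"roll":-1},{"gripper":0,"x":0,"y":0,"z":0,"roll":0}]' >/dev/null; python3 where.py
python3 -m crank '[{"gripper":0,"x":0,"y":-1,"z":0,"roll":0},{"gripper":0,"x":0,"y":0,"z":0,"roll":0}]' >/dev/null; python3 where.py
python3 -m crank '[{"gripper":0,"x":0,"y":-1,"z":0,"roll":0},{"gripper":0,"x":0,"y":0,"z":0,"roll":0}]' >/dev/null; python3 where.py
```

```text
t 11.2 V [  89.4 -112.6] z 80.4 yawV -17.7 F_V [-3.  -4.8] 2.5 w 0.002 q6 0.47
t 11.4 V [  89.6 -111.9] z 80.4 yawV -17.7 F_V [-4.3 -5.4] 2.4 w 0.008 q6 0.48
t 11.6 V [  89.7 -111. ] z 80.3 yawV -17.7 F_V [-3.7 -5.8] 1.2 w 0.006 q6 0.48
```

```bash
for i in 1 2 3; do python3 -m crank '[{"gripper":0,"x":0,"y":-1,"z":0,"roll":-0.4},{"gripper":0,"x":0,"y":0,"z":0,"roll":0}]' >/dev/null; python3 where.py;done
```

```text
t 11.8 V [  89.8 -110.2] z 80.2 yawV -17.3 F_V [-4.5 -5.6] 2.6 w 0.002 q6 0.47
t 12.0 V [  89.9 -109.3] z 80.1 yawV -16.9 F_V [-4.7 -6.2] 2.4 w 0.006 q6 0.47
t 12.2 V [  90.  -108.5] z 80.0 yawV -16.5 F_V [-6.4 -6.7] 3.6 w 0.008 q6 0.46
```

```bash
for i in 1 2 3; do python3 -m crank '[{"gripper":0,"x":0,"y":-1,"z":0,"roll":-0.4},{"gripper":0,"x":0,"y":0,"z":0,"roll":0}]' >/dev/null; python3 where.py;done
```

```text
t 12.4 V [  90.2 -107.7] z 80.0 yawV -16.1 F_V [-6.2 -7.3] 3.4 w 0.005 q6 0.46
t 12.6 V [  90.5 -107. ] z 80.0 yawV -15.7 F_V [-5.5 -8.2] 4.1 w 0.006 q6 0.45
t 12.8 V [  90.7 -106.3] z 80.0 yawV -15.3 F_V [-5.8 -8.6] 3.9 w 0.002 q6 0.45
```

```bash
for i in 1 2 3; do python3 -m crank '[{"gripper":0,"x":0,"y":-1,"z":0,"roll":-0.4},{"gripper":0,"x":0,"y":0,"z":0,"roll":0}]' >/dev/null; python3 where.py;done
```

```text
t 13.0 V [  91.  -105.5] z 80.0 yawV -14.9 F_V [-6.6 -9.7] 4.6 w 0.004 q6 0.44
t 13.2 V [  91.3 -104.8] z 80.0 yawV -14.5 F_V [ -6.5 -10.5] 4.2 w 0.001 q6 0.43
t 13.4 V [  91.6 -104.1] z 80.0 yawV -14.1 F_V [ -5.8 -12. ] 3.6 w 0.005 q6 0.43
```

Firmly tight: about 13 N at 96 mm, or roughly 10 N at the ball. I back off, rise and check.

```bash
python3 -m crank '[{"gripper":0,"x":0,"y":6,"z":0,"roll":0},{"gripper":0,"x":0,"y":20,"z":0,"roll":0},{"gripper":0,"x":0,"y":0,"z":-30,"roll":0},{"gripper":0,"x":0,"y":0,"z":-40,"roll":0},{"gripper":0,"x":0,"y":40,"z":-20,"roll":0},{"gripper":0,"x":0,"y":40,"z":-10,"roll":0},{"gripper":0,"x":0,"y":40,"z":0,"roll":0},{"gripper":0,"x":0,"y":0,"z":0,"roll":0}]' >/dev/null;python3 -m crank '[{"gripper":0,"x":0,"y":40,"z":0,"roll":0},{"gripper":0,"x":0,"y":40,"z":0,"roll":0},{"gripper":0,"x":0,"y":40,"z":0,"roll":0},{"gripper":0,"x":0,"y":0,"z":0,"roll":0}]' >/dev/null; python3 where.py; python3 - <<'E'
from h import *
snap('top','t4');snap('side','s4')
im=cv2.imread('pics/t4.png')
a=cv2.resize(im[140:340,140:460],(800,500),interpolation=2)
cv2.imwrite('pics/c4.png',a)
d=cv2.absdiff(cv2.imread('pics/t0.png'),im).max(2); cv2.imwrite('pics/d.png',d)
E
```

```text
t 14.6 V [  28.3 -362.2] z 180.9 yawV -14.4 F_V [ 0.5 -0.3] -0.5 w 0.003 q6 -0.1
```

View pics/c4.png

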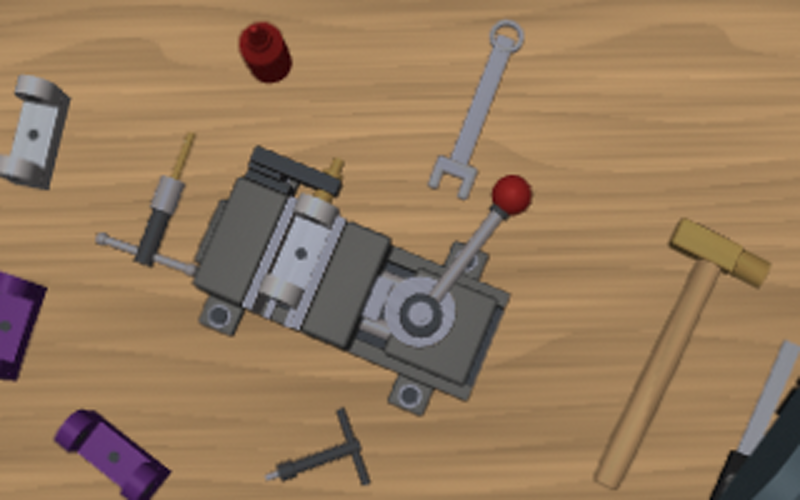

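The jaw is closed on the bracket, whose far lug (317,205) touches the brass button (320,190). The lever is round, with the ball at (512,195), and nothing else has moved. A numeric check comes next.

```bash
python3 - <<'E'
from h import *
p=np.load('vise.npy');c,s=np.cos(p[2]),np.sin(p[2])
def V(x,y,z): d=atz('t4',140+x/2.5,140+y/2.5,z)[:2]-p[:2]; return np.array([c*d[0]+s*d[1],-s*d[0]+c*d[1]])*1e3
b=V(512,195,.081)-[0,-70]; print('lever rad',np.arctan2(b[1],b[0])+np.radians(100),np.hypot(*b)); print('hole',V(301,253,.062))
d=cv2.imread('pics/d.png',0)
n,_,st,_=cv2.connectedComponentsWithStats((d>40).astype('uint8')); print(st[1:][st[1:,4]>15])
E
```

```text
lever rad 1.4857763387587646 123.36642602750226
hole [10.87917087 44.44114344]
[[  317   210    36    44   350]
 [  244   218    37    55   572]
 [  279   235    21    44   136]
 [  374   251   191   208 17276]
 [  239   254    23    29   310]
 [  315   255     9    15    31]
 [  291   262     6     8    26]
 [  320   271    52    30   381]
 [  308   275    12     5    18]
 [  426   333    10    15    77]
 [  191   381   190    99 10837]
 [  629   386    11    14   115]
 [  565   433    75    47  1779]
 [  453   448    26    32   423]
 [  314   475    14     5    40]]
```

```bash
python3 -c "
from cell import hand_in; print(hand_in())"
```

```text
the job is handed in; nothing more can be done
None
```

I pushed the bracket up against the brass stop with the vise still open, then pushed the lever round until it was tight, backed the arm clear and handed the job in. The clock read about 14.6 s at my last check, against the 51 s limit.

- **Bracket against the stop:** the push force rose to 4.6 N at the expected place. The camera put the bracket at x = 10.0 mm before clamping and 10.9 mm after, inside the 7.5 to 13 mm band. It looks square and flat in the last picture.
- **Lever:** the final push was about 13 N at 96 mm from the pivot, roughly 10 N at the ball. The camera measured the lever at 1.49 rad.
- **Surroundings:** in the last picture everything around the vise looks unmoved. Comparing it with the first picture showed one small change by the caliper. I took this to be the arm or its shadow above it and did not check further.
- **Not measured:** I could not read the jaw's clamping force directly; I inferred it from the lever push.

Every move command in my first call was refused because each row needs all five keys. The arm did not move, and I sent the rows again.

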